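# Set the long clevis pin in the spring-jawed bench clamp

### The job

Take the long clevis pin that stands on its head on the bench and push it straight down, head first, between the spring jaws of the blue bench clamp until its head rests on the clamp's seat and both jaws have snapped in behind the head and shut on the shank. Keep hold of the pin until the jaws have shut on it, and only then let go, leaving it standing upright in the clamp.

Things in the scene. Friction and masses are not known exactly. Their poses are not given: they have to be found in the camera images.
- pin_mid (a point): Centre, 62.5 mm above the underside, of the long round clevis pin: steel, loose, 0.33 kg, 125 mm tall, upright on its head (z up). Head at the bottom: 32 mm wide (27 mm flat under), bevels up to 15.5 mm; above it a plain shank, 20 mm wide. It is the tallest of three that swap places: the others are a 70 mm clevis pin and a darker 95 mm hex bolt with nut. A carabiner lies near.
- clamp_seat (a point): Centre of the seat's top, a 44 mm disc 30 mm above the bench amid the fixed blue clamp (base 100 x 190 mm along x, y); z up. Two steel jaws, 46 mm wide in x, slide along y. Above the seat: gripping faces 18 to 26 mm up, 12 mm apart at rest, flaring to a mouth 48 mm wide at 60 mm, the clamp's top. The head drives them apart (about 5 to 10 N) and has passed them from 5 mm above the seat down.
- jaw_a (a joint): Outward slide in m of the jaw on the seat's +y side: 0 at rest, about 0.010 with the pin's head between the jaws, about 0.004 when shut on the shank of a centred pin. A spring pushes it inward (0.6 N at rest, 300 N/m); travel 0.024.
- jaw_b (a joint): The same for the jaw on the seat's -y side.
There are look-alikes about, which are no part of the job. Leave any green look-alike of the part that bears pin_mid alone. Leave any red look-alike of the part that bears clamp_seat alone.

How it is judged (in metres and radians):
On the way:
1. the pin's head is down on the seat (within 5 mm) and both jaws are shut on its shank while the gripper still holds the pin (z of pin_mid in the frame of clamp_seat below 0.0675 m and horizontal distance between pin_mid and clamp_seat below 0.015 m and angle between pin_mid's own z axis and vertical below 0.2 rad and value of joint jaw_a between 0.0005 and 0.0088 m and value of joint jaw_b between 0.0005 and 0.0088 m and contact force between the fingers and pin above 0.3 N), for 0.2 s.
At the end, for the whole second after the job is handed in: The long pin stands at rest in the clamp, upright within 0.2 rad, its axis within 15 mm of the seat's centre, its head within 5 mm of the seat, and both jaws shut on the shank (each slid out between 0.5 and 8.8 mm) (z of pin_mid in the frame of clamp_seat between 0.057 and 0.0675 m and horizontal distance between pin_mid and clamp_seat below 0.015 m and angle between pin_mid's own z axis and vertical below 0.2 rad and value of joint jaw_a between 0.0005 and 0.0088 m and value of joint jaw_b between 0.0005 and 0.0088 m and linear speed of pin below 0.02 m/s); the robot touches nothing.
It fails at once if the pin is let go over the clamp before its head is down at the seat and the jaws have shut on it (horizontal distance between pin_mid and clamp_seat below 0.035 m and z of pin_mid in the frame of clamp_seat above 0.0725 m and contact force between the fingers and pin below 0.05 N).
It also fails if it takes over 48 s, if anything falls off the work surface, if the arm or the gripper's body presses on something with over 40 N, if the wrist force passes 120 N, or if a joint passes its speed limit or range.

### The arm

A 7-joint arm with a two-finger parallel gripper is mounted at the origin on the work surface. World frame = base frame: x ahead of the robot, y to its left, z up, the work surface at z = 0. Lengths are in m, angles in degrees, forces in N, time in s.
With the tool pointing down it reaches from about 0.35 to 0.9 m from the base axis. Payload 7.2 kg.
Tool frame: the origin (TCP) lies on the mounting face of the last link; the fingertips stand 182 mm ahead of it and the grasp point (between the pads) lies 163 mm ahead of it (bot.tips_ahead is the distance from the TCP to the fingertips, in m); z points along the fingers, y is the line along which they close (so a half turn about z gives the same grasp; the last joint's range is limited). The gripper opens to 88 mm and grips with 3 to 60 N. Pads are 20 mm wide; open, the fingers measure 115 mm over their backs; the gripper's body (75 mm by 178 mm) begins 61 mm behind the grasp point.
Start: joints at [67.196, 23.554, -0.728, 91.456, 0.321, 64.991, -4.71], TCP at [0.202, -0.591, 0.405] pointing down, gripper open.
Joint ranges: [-169.25, 169.25], [-16.82, 113.86], [-84.01, 82.57], [7.8, 145.47], [-59.2, 239.2], [7.22, 106.19], [-163.78, 163.78]. Speed limits (degrees/s): [136.94, 136.94, 172.46, 172.46, 180, 180, 180].

### API

Orientations are given as a 3x3 rotation matrix whose columns are the frame's x, y, z axes.
In Python, from cell import get_obs, vision, bot gives the robot as it stands. The module is installed in compiled form; this text tells all that it offers.
- The arm moves only by the shell command python3 -m crank 'ROWS'. ROWS is JSON, a list of rows, each an object with "dr": the turn, a rotation vector about the tool's x, y, z in units of 5 degrees (1.0 is 5 degrees), a list of three; "delta_pos": the shift along the tool's x, y, z in units of 25 mm (1.0 is 25 mm), a list of three; "fingers": the closure, from 0 (fully open) to 1 (shut). In form: [{"dr": [wx, wy, wz], "delta_pos": [x, y, z], "fingers": fingers}, ...]. A call has 1 to 12 rows; each row shifts and turns the commanded pose from where the row before left it, along the tool's axes as they then stand; what a row does not reach is not made up. A row lasts 1/12 s, in which the tool goes at most 41.7 mm and 7.16 degrees, less where a joint would pass 70% of its speed; a pose out of reach is approached as far as the arm can. A call is refused whole if a number of a shift passes 1 or a number of a turn 1, either way. A call with a gripper value outside its range is refused whole. The fingers move at their own pace and stop on an object; the grip force is fixed at half the most. Time passes only in rows, so rows that do not move let the fingers close. It gives the time, the measured TCP pose, the force, the opening and the grip force at its end, in the units of the state.
- get_obs(): the state, without advancing time (a new reading comes with each control period).
- vision.get_image(name): name is "scene" or "top" or "wrist"; returns a dict with "color" (384x512x3 uint8, red, green, blue), "z_map" (384x512 float32, m along the optical axis (not along the pixel's ray), 0 where there is no reading), "mtx" (3x3 intrinsics, pixels), "R" (3x3) and "t" (3): a world point X has camera coordinates R X + t. Camera axes: x right, y down, z forward; pixel columns grow to the right and rows downward; lengths in m; the calibration is good to about 2 mm. A picture is of the moment at which its call begins.
- bot.job_done(): hands the job in; it is judged then, once.
The state is a dict: "time": time; "qpos": joint angles; "qd": joint speeds; "joint_efforts": joint torques, N m; "tool_pos": TCP position; "eef_rot": TCP orientation; "wrist_force": force on the tool from outside, world axes, zero at the start; "torque": the same for the moment, N m; "gripper_width": finger opening in m; "finger_force": force on a finger pad.
Only numpy, scipy, OpenCV 4.12 (cv2) and the standard library are available. Lean on these libraries where they do the work, as an engineer would, in place of code of your own. Each camera call takes 0.05 s, during which the arm holds its last target. There are 200 camera calls.

## Working session

There is one attempt and no reset: what is moved stays moved. The work goes in short steps, Python scripts to look and compute and a shell command to move; the robot and the scene stay as the last step left them, time stands still between calls to the robot, and variables do not carry over. Pictures are saved under pics/ and viewed, at most 10 in all, crops included, and the job is handed in when it is done.

```bash
mkdir -p pics; cat > h.py <<'E'
import numpy as np,cv2
from cell import get_obs,vision,bot
def pts(im):
    z=im["z_map"];K=im["mtx"];v,u=np.mgrid[:z.shape[0],:z.shape[1]]
    c=np.stack([(u-K[0,2])/K[0,0]*z,(v-K[1,2])/K[1,1]*z,z],-1)
    P=(c-im["t"])@im["R"]; P[z==0]=np.nan
    return P
E
python3 - <<'E'
from h import *
a=[]
for n in ("scene","top"):
    im=vision.get_image(n);np.savez("pics/"+n,**im);a.append(im["color"][:,:,::-1])
    print(n,im["mtx"][0,0],-im["R"].T@im["t"],im["R"][2])
    cv2.imwrite(f"pics/{n}.png",cv2.resize(a[-1],(800,600)))
o=get_obs();print(o["time"],o["tool_pos"],o["eef_rot"],o["gripper_width"])
E
```

```text
scene 364.0744481677741 [1.29613077 0.01601163 0.55701745] [-0.80339216 -0.02895762 -0.59474574]
top 459.00755314527504 [ 0.48193788 -0.01774068  1.23675413] [ 0.13577888 -0.00372637 -0.99073216]
0.1 [ 0.20233045 -0.59113636  0.40389551] [[ 9.46100017e-01  3.23874071e-01 -5.86563034e-04]
 [ 3.23874583e-01 -9.46099042e-01  1.36304511e-03]
 [-1.13491754e-04 -1.47954986e-03 -9.99998899e-01]] 0.08756010310875322
```

View pics/scene.png

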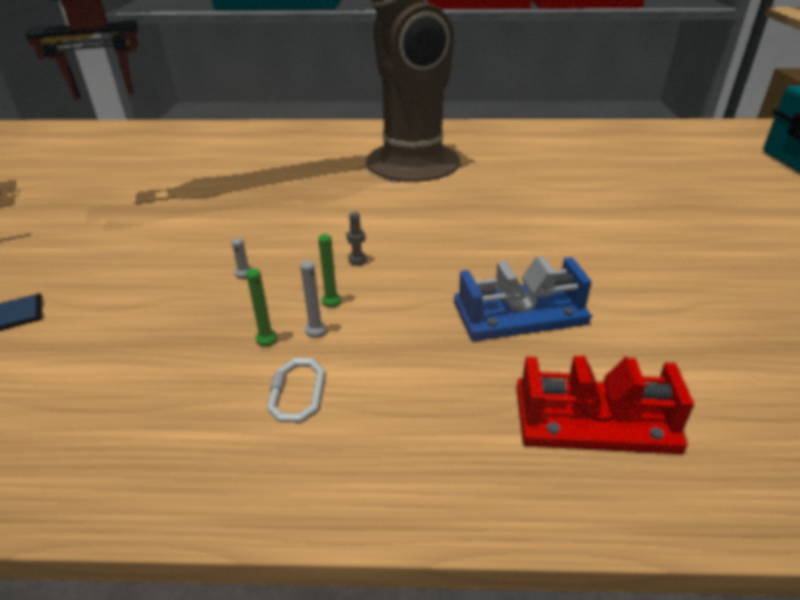

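View pics/top.png

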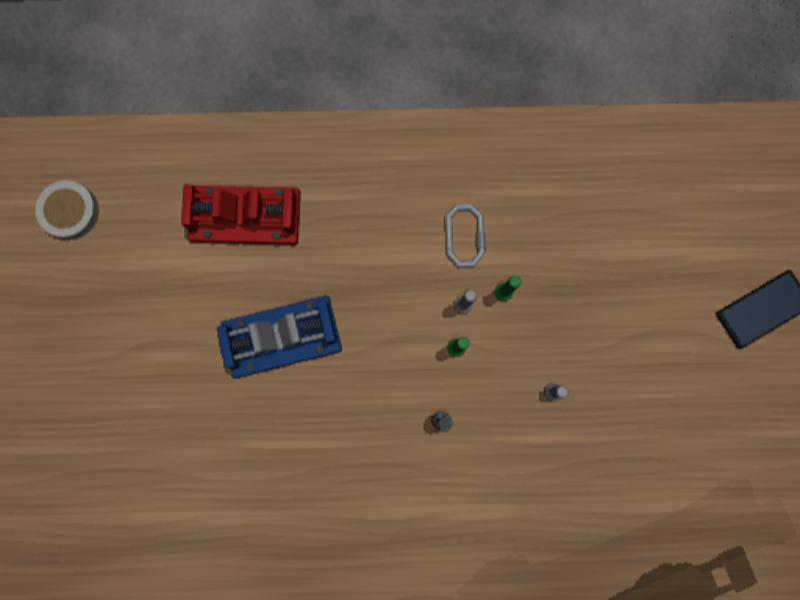

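Candidates (800x600 scene picture):
- Grey tall pin at (312,300), top view (465,300).
- Grey short pin at (240,258).
- Dark hex bolt with nut at (356,240).
- Green look-alikes at (262,305) and (328,270).

The tall grey plain pin fits. The blue clamp is at (522,300) in scene and (280,336) in top; the red one is the look-alike. I'll confirm with a crop and measure.

```bash
python3 - <<'E'
from h import *
S=dict(np.load("pics/scene.npz"));T=dict(np.load("pics/top.npz"))
c=cv2.resize(S["color"][120:240,130:390,::-1],None,fx=3,fy=3,interpolation=cv2.INTER_CUBIC);cv2.imwrite("pics/crop.png",c)
for n,im in (("scene",S),("top",T)):
    P=pts(im);z=P[...,2]
    hsv=cv2.cvtColor(im["color"],cv2.COLOR_RGB2HSV)
    m=((z>0.018)&(z<.2)&(P[...,0]>.3)&(P[...,0]<.9)&(abs(P[...,1])<.5)).astype(np.uint8)
    N,L,st,ce=cv2.connectedComponentsWithStats(m)
    for i in range(1,N):
        if st[i,4]<15: continue
        q=P[L==i]; h=hsv[L==i]
        print(n,ce[i].round(),st[i,4],"med",np.nanmedian(q,0).round(4),"min",np.nanmin(q,0).round(3),"max",np.nanmax(q,0).round(3),"hs",np.median(h,0))
        top=q[q[:,2]>np.nanmax(q[:,2])-.012]; print("   top",top.mean(0).round(4))
# blue clamp base orientation, top view
P=pts(T);hsv=cv2.cvtColor(T["color"],cv2.COLOR_RGB2HSV)
m=(hsv[...,0]>100)&(hsv[...,0]<125)&(hsv[...,1]>120)&(P[...,1]>0)
m[:, :120]&=True
q=P[m];
for lo,hi in((.003,.02),(.02,.1)):
    r=q[(q[:,2]>lo)&(q[:,2]<hi)][:,:2].astype(np.float32);print(lo,len(r),np.median(q[:,2]),cv2.minAreaRect(r))
E
```

```text
scene [228. 149.] 225 med [ 0.4486 -0.0928  0.0598] min [ 0.428 -0.109  0.018] max [ 0.459 -0.076  0.097] hs [16. 61. 67.]
   top [ 0.445  -0.0928  0.0929]
scene [210. 169.] 335 med [ 0.5725 -0.1229  0.0794] min [ 0.557 -0.134  0.018] max [ 0.577 -0.114  0.127] hs [ 49. 140.  74.]
   top [ 0.5691 -0.1236  0.1223]
scene [153. 162.] 154 med [ 0.4926 -0.2841  0.0487] min [ 0.478 -0.296  0.018] max [ 0.499 -0.276  0.073] hs [15. 31. 88.]
   top [ 0.4897 -0.2853  0.0679]
scene [335. 189.] 3038 med [0.6054 0.1791 0.0492] min [0.537 0.074 0.018] max [0.66  0.276 0.092] hs [108. 109. 102.]
   top [0.5941 0.1755 0.0868]
scene [199. 187.] 376 med [ 0.6462 -0.1369  0.0792] min [ 0.629 -0.148  0.018] max [ 0.651 -0.129  0.127] hs [16. 26. 84.]
   top [ 0.6428 -0.1377  0.1227]
scene [166. 192.] 391 med [ 0.6668 -0.2069  0.0797] min [ 0.649 -0.219  0.018] max [ 0.671 -0.199  0.128] hs [ 48. 139.  73.]
   top [ 0.6633 -0.2084  0.1232]
scene [387. 258.] 5154 med [0.8242 0.2457 0.0491] min [0.751 0.142 0.018] max [0.86  0.332 0.092] hs [  1. 244. 135.]
   top [0.8087 0.2402 0.087 ]
top [154. 136.] 25
[... 781 characters left out ...]
] min [ 0.555 -0.134  0.021] max [ 0.574 -0.116  0.13 ] hs [ 67. 147.  94.]
   top [ 0.565  -0.1255  0.1254]
top [357. 250.] 82 med [ 0.4862 -0.2848  0.0682] min [ 0.476 -0.298  0.019] max [ 0.497 -0.279  0.075] hs [112.   15.   97.5]
   top [ 0.486  -0.2881  0.0701]
top [283. 269.] 125 med [ 0.4421 -0.093   0.0619] min [ 0.427 -0.111  0.018] max [ 0.457 -0.08   0.1  ] hs [105.  25.  69.]
   top [ 0.4417 -0.095   0.0945]
0.003 236 0.02345881615244969 ((0.5888460874557495, 0.17192235589027405), (0.09762904047966003, 0.18604469299316406), 12.792539596557617)
0.02 1392 0.02345881615244969 ((0.5885970592498779, 0.17244088649749756), (0.09642552584409714, 0.18769560754299164), 13.065192222595215)
```

View pics/crop.png

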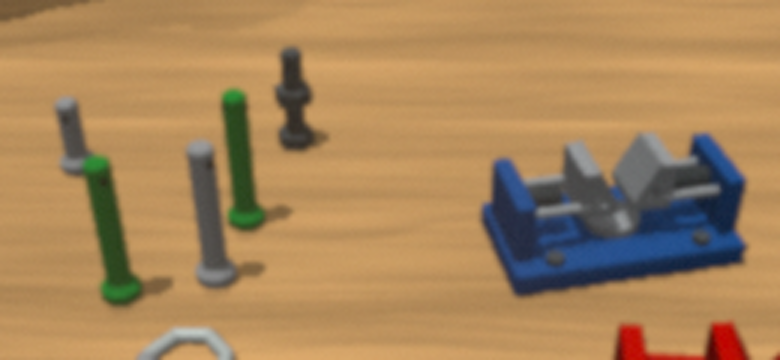

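The crop confirms the plain tall grey pin at crop (207,210), standing between the two green ones, and the blue clamp at crop (610,205). Pin is at about (0.640,-0.139) and seat at about (0.589,0.172), yaw 13°. I'll travel above the pin, then turn about -40° so the fingers clear the greens.

```bash
python3 -m crank '[{"dr":[0,0,0],"delta_pos":[0.93,-0.48,0],"fingers":0},{"dr":[0,0,0],"delta_pos":[0.93,-0.48,0],"fingers":0},{"dr":[0,0,0],"delta_pos":[0.93,-0.48,0],"fingers":0},{"dr":[0,0,0],"delta_pos":[0.93,-0.48,0],"fingers":0},{"dr":[0,0,0],"delta_pos":[0.93,-0.48,0],"fingers":0},{"dr":[0,0,0],"delta_pos":[0.93,-0.48,0],"fingers":0},{"dr":[0,0,0],"delta_pos":[0.93,-0.48,0],"fingers":0},{"dr":[0,0,0],"delta_pos":[0.93,-0.48,0],"fingers":0},{"dr":[0,0,0],"delta_pos":[0.93,-0.48,0],"fingers":0},{"dr":[0,0,0],"delta_pos":[0.93,-0.48,0],"fingers":0},{"dr":[0,0,0],"delta_pos":[0.93,-0.48,0],"fingers":0},{"dr":[0,0,0],"delta_pos":[0.93,-0.48,0],"fingers":0}]'
python3 -m crank '[{"dr":[0,0,0],"delta_pos":[0.93,-0.48,0],"fingers":0},{"dr":[0,0,0],"delta_pos":[0.93,-0.48,0],"fingers":0},{"dr":[0,0,0],"delta_pos":[0.93,-0.48,0],"fingers":0},{"dr":[0,0,0],"delta_pos":[0.93,-0.48,0],"fingers":0},{"dr":[0,0,0],"delta_pos":[0.93,-0.48,0],"fingers":0},{"dr":[0,0,0],"delta_pos":[0.93,-0.48,0],"fingers":0},{"dr":[0,0,0],"delta_pos":[0.93,-0.48,0],"fingers":0},{"dr":[0,0,0],"delta_pos":[0.93,-0.48,0],"fingers":0},{"dr":[0,0,0],"delta_pos":[0.93,-0.48,0],"fingers":0},{"dr":[0,0,0],"delta_pos":[0.93,-0.48,0],"fingers":0},{"dr":[0,0,0],"delta_pos":[0.93,-0.48,0],"fingers":0},{"dr":[0,0,0],"delta_pos":[0.93,-0.48,0],"fingers":0}]'
python3 -m crank '[{"dr":[0,0,1],"delta_pos":[0,0,0],"fingers":0},{"dr":[0,0,1],"delta_pos":[0,0,0],"fingers":0},{"dr":[0,0,1],"delta_pos":[0,0,0],"fingers":0},{"dr":[0,0,1],"delta_pos":[0,0,0],"fingers":0},{"dr":[0,0,1],"delta_pos":[0,0,0],"fingers":0},{"dr":[0,0,1],"delta_pos":[0,0,0],"fingers":0},{"dr":[0,0,1],"delta_pos":[0,0,0],"fingers":0},{"dr":[0,0,1],"delta_pos":[0,0,0],"fingers":0},{"dr":[0,0,0],"delta_pos":[0,0,0],"fingers":0},{"dr":[0,0,0],"delta_pos":[0,0,0],"fingers":0}]'
cat > look.py <<'E'
from h import *
import sys
im=vision.get_image("wrist");cv2.imwrite(sys.argv[1],im["color"][:,:,::-1]);np.savez("pics/wrist",**im)
o=get_obs();print(o["time"],o["tool_pos"].round(4) if hasattr(o["tool_pos"],"round") else o["tool_pos"]);print(np.round(o["eef_rot"],4),np.round(o["qpos"],1))
P=pts(im);z=P[...,2]
m=((z>0.1)&(z<.14)).astype(np.uint8)
N,L,st,ce=cv2.connectedComponentsWithStats(m)
for i in range(1,N):
    if st[i,4]<40: continue
    q=P[L==i];t=q[q[:,2]>.115]
    print(ce[i].round(),st[i,4],np.nanmedian(t,0).round(4),cv2.minEnclosingCircle(t[:,:2].astype(np.float32)),np.median(im["color"][L==i],0))
E
python3 look.py pics/w1.png
```

```text
time: 1.1
tool_pos: [0.4203, -0.3636, 0.4043]
eef_rot: [[0.946, 0.324, -0.001], [0.324, -0.946, 0.0], [-0.0, -0.0, -1.0]]
wrist_force: [-0.4, -0.1, -0.1]
gripper_width: 0.088
finger_force: 0.0
time: 2.1
tool_pos: [0.6377, -0.1371, 0.4041]
eef_rot: [[0.946, 0.324, -0.001], [0.324, -0.946, 0.0], [-0.001, -0.0, -1.0]]
wrist_force: [-0.0, -0.4, -0.8]
gripper_width: 0.0875
finger_force: 0.0
time: 2.93
tool_pos: [0.637, -0.138, 0.4042]
eef_rot: [[0.934, -0.357, -0.001], [-0.357, -0.934, -0.0], [-0.001, 0.0, -1.0]]
wrist_force: [-0.1, -0.4, -1.1]
gripper_width: 0.0871
finger_force: 0.0
2.9833 [ 0.637  -0.138   0.4043]
[[ 9.341e-01 -3.571e-01 -6.000e-04]
 [-3.571e-01 -9.341e-01  0.000e+00]
 [-6.000e-04  2.000e-04 -1.000e+00]] [  11.7   26.4   -5.3   87.2    2.6   66.6 -105.1]
[317. 140.] 435 [ 0.6604 -0.2087  0.1246] ((0.6596698760986328, -0.2092936635017395), 0.010254560969769955) [ 47. 110.  62.]
[257. 185.] 394 [ 0.6403 -0.1393  0.1246] ((0.6391111016273499, -0.13868491351604462), 0.010179691947996616) [110.5 111.  116. ]
[269. 250.] 363 [ 0.5694 -0.1263  0.1244] ((0.5659996867179871, -0.1250581592321396), 0.009898851625621319) [23. 64. 32.]
```

```bash
python3 -m crank '[{"dr":[0,0,0],"delta_pos":[0.11,0,0.6],"fingers":0},{"dr":[0,0,0],"delta_pos":[0,0,0.6],"fingers":0},{"dr":[0,0,0],"delta_pos":[0,0,0.6],"fingers":0},{"dr":[0,0,0],"delta_pos":[0,0,0.6],"fingers":0},{"dr":[0,0,0],"delta_pos":[0,0,0.6],"fingers":0},{"dr":[0,0,0],"delta_pos":[0,0,0.6],"fingers":0},{"dr":[0,0,0],"delta_pos":[0,0,0.6],"fingers":0},{"dr":[0,0,0],"delta_pos":[0,0,0.6],"fingers":0},{"dr":[0,0,0],"delta_pos":[0,0,0.6],"fingers":0},{"dr":[0,0,0],"delta_pos":[0,0,0.5],"fingers":0},{"dr":[0,0,0],"delta_pos":[0,0,0],"fingers":0},{"dr":[0,0,0],"delta_pos":[0,0,0],"fingers":0}]'
python3 -m crank '[{"dr":[0,0,0],"delta_pos":[0,0,0],"fingers":0.3},{"dr":[0,0,0],"delta_pos":[0,0,0],"fingers":0.5},{"dr":[0,0,0],"delta_pos":[0,0,0],"fingers":0.65},{"dr":[0,0,0],"delta_pos":[0,0,0],"fingers":0.75},{"dr":[0,0,0],"delta_pos":[0,0,0],"fingers":0.85},{"dr":[0,0,0],"delta_pos":[0,0,0],"fingers":1},{"dr":[0,0,0],"delta_pos":[0,0,0],"fingers":1},{"dr":[0,0,0],"delta_pos":[0,0,0],"fingers":1},{"dr":[0,0,0],"delta_pos":[0,0,0],"fingers":1},{"dr":[0,0,0],"delta_pos":[0,0,0],"fingers":1},{"dr":[0,0,0],"delta_pos":[0,0,0],"fingers":1}]'
```

```text
time: 3.98
tool_pos: [0.6395, -0.1391, 0.2566]
eef_rot: [[0.933, -0.359, -0.001], [-0.359, -0.933, 0.0], [-0.001, 0.0, -1.0]]
wrist_force: [0.6, 0.2, -0.1]
gripper_width: 0.0879
finger_force: 0.0
time: 4.9
tool_pos: [0.6396, -0.1392, 0.2571]
eef_rot: [[0.933, -0.36, -0.0], [-0.36, -0.933, -0.0], [-0.0, 0.0, -1.0]]
wrist_force: [0.1, -0.6, 0.4]
gripper_width: 0.0195
finger_force: 30.0
```

```bash
python3 -m crank '[{"dr":[0,0,0],"delta_pos":[0,0,-0.3],"fingers":1},{"dr":[0,0,0],"delta_pos":[0,0,-0.6],"fingers":1},{"dr":[0,0,0],"delta_pos":[0,0,-0.6],"fingers":1},{"dr":[0,0,0],"delta_pos":[0,0,-0.6],"fingers":1},{"dr":[0,0,0],"delta_pos":[0,0,-0.6],"fingers":1},{"dr":[0,0,0],"delta_pos":[0,0,-0.6],"fingers":1},{"dr":[0,0,0],"delta_pos":[0,0,-0.6],"fingers":1},{"dr":[0,0,0],"delta_pos":[0,0,-0.6],"fingers":1},{"dr":[0,0,0],"delta_pos":[0,0,-0.6],"fingers":1},{"dr":[0,0,0],"delta_pos":[0,0,-0.5],"fingers":1},{"dr":[0,0,0],"delta_pos":[0,0,-0.2],"fingers":1},{"dr":[0,0,0],"delta_pos":[0,0,0],"fingers":1}]'
python3 -m crank '[{"dr":[0,0,0],"delta_pos":[-0.2,-0.35,0],"fingers":1},{"dr":[0,0,0],"delta_pos":[-0.4,-0.7,0],"fingers":1},{"dr":[0,0,0],"delta_pos":[-0.4,-0.7,0],"fingers":1},{"dr":[0,0,0],"delta_pos":[-0.4,-0.7,0],"fingers":1},{"dr":[0,0,0],"delta_pos":[-0.4,-0.7,0],"fingers":1},{"dr":[0,0,0],"delta_pos":[-0.4,-0.7,0],"fingers":1},{"dr":[0,0,0],"delta_pos":[-0.4,-0.7,0],"fingers":1},{"dr":[0,0,0],"delta_pos":[-0.4,-0.7,0],"fingers":1},{"dr":[0,0,0],"delta_pos":[-0.4,-0.7,0],"fingers":1},{"dr":[0,0,0],"delta_pos":[-0.3,-0.5,0],"fingers":1},{"dr":[0,0,0],"delta_pos":[-0.2,-0.35,0],"fingers":1},{"dr":[0,0,0],"delta_pos":[0,0,0],"fingers":1}]'
python3 - <<'E'
from h import *
o=get_obs();print(np.round(o["tool_pos"],4),np.round(o["eef_rot"],3).tolist())
for n in("wrist","top"):
    im=vision.get_image(n);np.savez("pics/c"+n,**im);cv2.imwrite(f"pics/c{n}.png",im["color"][:,:,::-1])
    P=pts(im);hsv=cv2.cvtColor(im["color"],cv2.COLOR_RGB2HSV)
    m=(hsv[...,0]>100)&(hsv[...,0]<125)&(hsv[...,1]>120)&(P[...,1]>0)&(P[...,2]<.11)&(P[...,2]>.003)
    r=P[m][:,:2].astype(np.float32);print(n,len(r),cv2.minAreaRect(r))
E
```

```text
time: 5.9
tool_pos: [0.6398, -0.1391, 0.4035]
eef_rot: [[0.933, -0.36, 0.002], [-0.36, -0.933, -0.0], [0.002, -0.0, -1.0]]
wrist_force: [0.4, -0.3, -3.8]
gripper_width: 0.0191
finger_force: 30.0
time: 6.9
tool_pos: [0.609, 0.0579, 0.4012]
eef_rot: [[0.934, -0.356, -0.002], [-0.356, -0.934, 0.001], [-0.002, -0.001, -1.0]]
wrist_force: [-0.0, 0.4, -3.8]
gripper_width: 0.0193
finger_force: 30.0
[0.609  0.0579 0.4012] [[0.934, -0.356, -0.002], [-0.356, -0.934, 0.001], [-0.002, -0.001, -1.0]]
wrist 4087 ((0.5907199382781982, 0.17320653796195984), (0.09692948311567307, 0.18686743080615997), 13.088377952575684)
top 692 ((0.5765401124954224, 0.22372448444366455), (0.0966363251209259, 0.08291688561439514), 12.610822677612305)
```

View pics/cwrist.png

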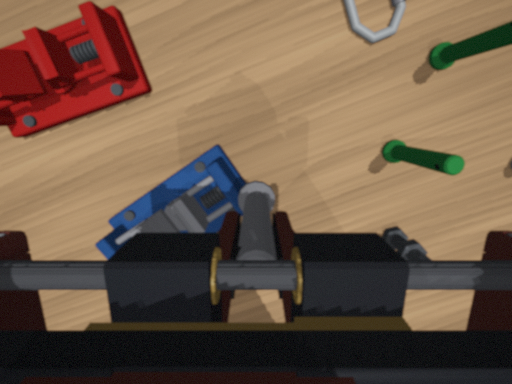

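The wrist picture shows the pin held straight, head at (258,197), with the clamp left of it at (175,205). The clamp centre from it is (0.5907,0.1732), which agrees with the top view. Now over the clamp and partly down.

```bash
python3 -m crank '[{"dr":[0,0,0],"delta_pos":[-0.2,-0.35,0],"fingers":1},{"dr":[0,0,0],"delta_pos":[-0.35,-0.6,0],"fingers":1},{"dr":[0,0,0],"delta_pos":[-0.35,-0.6,0],"fingers":1},{"dr":[0,0,0],"delta_pos":[-0.35,-0.6,0],"fingers":1},{"dr":[0,0,0],"delta_pos":[-0.35,-0.6,0],"fingers":1},{"dr":[0,0,0],"delta_pos":[-0.35,-0.6,0],"fingers":1},{"dr":[0,0,0],"delta_pos":[-0.25,-0.4,0],"fingers":1},{"dr":[0,0,0],"delta_pos":[-0.15,-0.27,0],"fingers":1},{"dr":[0,0,0],"delta_pos":[0,0,0.4],"fingers":1},{"dr":[0,0,0],"delta_pos":[0,0,0.5],"fingers":1},{"dr":[0,0,0],"delta_pos":[0,0,0.3],"fingers":1},{"dr":[0,0,0],"delta_pos":[0,0,0],"fingers":1}]'
python3 - <<'E'
from h import *
for n in("scene",):
    im=vision.get_image(n);np.savez("pics/d"+n,**im);cv2.imwrite(f"pics/d{n}.png",cv2.resize(im["color"][90:230,260:420,::-1],None,fx=4,fy=4,interpolation=cv2.INTER_CUBIC))
o=get_obs();print(np.round(o["tool_pos"],4))
P=pts(im)
for a,b in((.1,.115),(.12,.14),(.14,.16)):
    m=(P[...,2]>a)&(P[...,2]<b)&(abs(P[...,0]-.6)<.03)&(abs(P[...,1]-.173)<.02)
    q=P[m];print(a,len(q),q.mean(0),q.min(0),q.max(0))
E
```

```text
time: 8.0
tool_pos: [0.591, 0.168, 0.3696]
eef_rot: [[0.932, -0.362, -0.004], [-0.362, -0.932, -0.002], [-0.003, 0.003, -1.0]]
wrist_force: [0.7, -1.0, -4.2]
gripper_width: 0.0191
finger_force: 30.0
[0.5912 0.1683 0.3707]
0.1 4 [0.60171194 0.16720184 0.11378152] [0.6006006  0.16239745 0.11308095] [0.60330771 0.17321523 0.1147855 ]
0.12 106 [0.59788001 0.16647403 0.12821233] [0.58172872 0.15336201 0.12044118] [0.60672847 0.18295701 0.13929683]
0.14 74 [0.59676434 0.166008   0.14995459] [0.58795668 0.15811218 0.14003026] [0.60146798 0.17686296 0.15951255]
```

View pics/dscene.png

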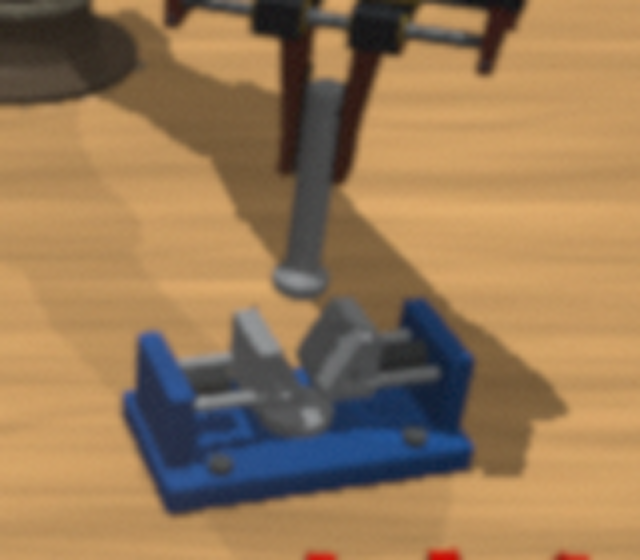

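The picture shows the pin vertical (lean fits perspective) with its head at (300,280) above the jaws' mouth at (290,350). It needs about 5 mm more toward +y. I'll correct that, then lower it slowly.

```bash
python3 -m crank '[{"dr":[0,0,0],"delta_pos":[-0.1,-0.18,0],"fingers":1},{"dr":[0,0,0],"delta_pos":[0,0,0],"fingers":1},{"dr":[0,0,0],"delta_pos":[0,0,0.2],"fingers":1},{"dr":[0,0,0],"delta_pos":[0,0,0.2],"fingers":1},{"dr":[0,0,0],"delta_pos":[0,0,0.2],"fingers":1},{"dr":[0,0,0],"delta_pos":[0,0,0.2],"fingers":1},{"dr":[0,0,0],"delta_pos":[0,0,0],"fingers":1}]'
```

```text
time: 8.63
tool_pos: [0.5902, 0.1744, 0.3506]
eef_rot: [[0.933, -0.36, -0.002], [-0.36, -0.933, -0.001], [-0.002, 0.001, -1.0]]
wrist_force: [0.0, 0.7, -3.3]
gripper_width: 0.0195
finger_force: 30.0
```

```bash
python3 -m crank '[{"dr":[0,0,0],"delta_pos":[0,0.05,0.2],"fingers":1},{"dr":[0,0,0],"delta_pos":[0,0,0.2],"fingers":1},{"dr":[0,0,0],"delta_pos":[0,0,0.2],"fingers":1},{"dr":[0,0,0],"delta_pos":[0,0,0.2],"fingers":1},{"dr":[0,0,0],"delta_pos":[0,0,0.2],"fingers":1},{"dr":[0,0,0],"delta_pos":[0,0,0.2],"fingers":1},{"dr":[0,0,0],"delta_pos":[0,0,0],"fingers":1}]'
python3 -m crank '[{"dr":[0,0,0],"delta_pos":[0,0,0.15],"fingers":1},{"dr":[0,0,0],"delta_pos":[0,0,0.15],"fingers":1},{"dr":[0,0,0],"delta_pos":[0,0,0.15],"fingers":1},{"dr":[0,0,0],"delta_pos":[0,0,0.15],"fingers":1},{"dr":[0,0,0],"delta_pos":[0,0,0.15],"fingers":1},{"dr":[0,0,0],"delta_pos":[0,0,0.15],"fingers":1},{"dr":[0,0,0],"delta_pos":[0,0,0],"fingers":1}]'
```

```text
time: 9.22
tool_pos: [0.5901, 0.1736, 0.3214]
eef_rot: [[0.933, -0.36, 0.0], [-0.36, -0.933, 0.0], [-0.0, -0.0, -1.0]]
wrist_force: [0.2, 0.9, -4.8]
gripper_width: 0.0192
finger_force: 30.0
time: 9.8
tool_pos: [0.59, 0.1734, 0.2988]
eef_rot: [[0.933, -0.36, -0.0], [-0.36, -0.933, -0.0], [-0.0, 0.0, -1.0]]
wrist_force: [2.0, 1.3, -4.2]
gripper_width: 0.0192
finger_force: 30.0
```

```bash
python3 -m crank '[{"dr":[0,0,0],"delta_pos":[0,0,0.1],"fingers":1},{"dr":[0,0,0],"delta_pos":[0,0,0.1],"fingers":1},{"dr":[0,0,0],"delta_pos":[0,0,0.1],"fingers":1},{"dr":[0,0,0],"delta_pos":[0,0,0.1],"fingers":1},{"dr":[0,0,0],"delta_pos":[0,0,0],"fingers":1},{"dr":[0,0,0],"delta_pos":[0,0,0],"fingers":1}]'
```

```text
time: 10.3
tool_pos: [0.5897, 0.1733, 0.2888]
eef_rot: [[0.933, -0.36, -0.002], [-0.36, -0.933, -0.001], [-0.001, 0.001, -1.0]]
wrist_force: [0.2, 0.9, -5.7]
gripper_width: 0.0197
finger_force: 30.0
```

```bash
python3 -m crank '[{"dr":[0,0,0],"delta_pos":[0,0,0.06],"fingers":1},{"dr":[0,0,0],"delta_pos":[0,0,0.06],"fingers":1},{"dr":[0,0,0],"delta_pos":[0,0,0],"fingers":1},{"dr":[0,0,0],"delta_pos":[0,0,0],"fingers":1},{"dr":[0,0,0],"delta_pos":[0,0,0],"fingers":1}]'
python3 - <<'E'
from h import *
im=vision.get_image("scene");np.savez("pics/escene",**im);cv2.imwrite("pics/escene.png",cv2.resize(im["color"][90:230,260:420,::-1],None,fx=4,fy=4,interpolation=cv2.INTER_CUBIC))
E
```

```text
time: 10.72
tool_pos: [0.5901, 0.1734, 0.2871]
eef_rot: [[0.933, -0.36, 0.0], [-0.36, -0.933, 0.0], [0.0, -0.0, -1.0]]
wrist_force: [-2.7, -1.0, 1.8]
gripper_width: 0.0189
finger_force: 30.0
```

View pics/escene.png

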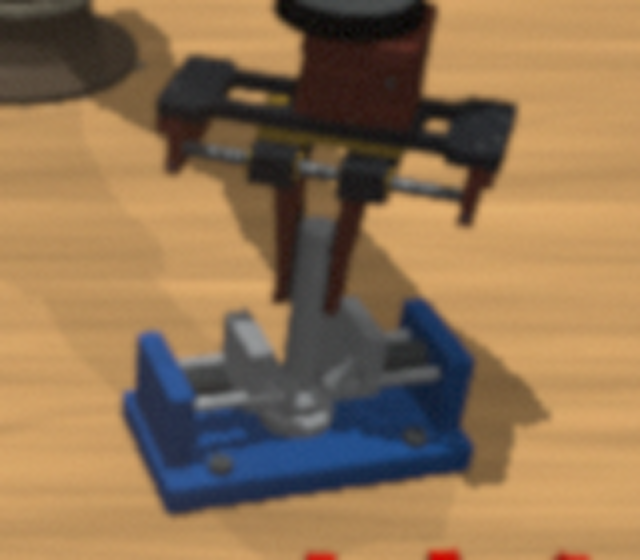

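The picture shows the head on the seat at (300,410) with the shank between the jaws, and the wrist force has changed sign. Next I'll hold, and measure how far each jaw has slid.

```bash
python3 -m crank '[{"dr":[0,0,0],"delta_pos":[0,0,0],"fingers":1},{"dr":[0,0,0],"delta_pos":[0,0,0],"fingers":1},{"dr":[0,0,0],"delta_pos":[0,0,0],"fingers":1},{"dr":[0,0,0],"delta_pos":[0,0,0],"fingers":1}]'
python3 - <<'E'
from h import *
A=dict(np.load("pics/dscene.npz"));B=vision.get_image("scene")
th=np.radians(13);ex=np.array([np.cos(th),np.sin(th)]);ey=np.array([-np.sin(th),np.cos(th)])
for n,im in(("rest",A),("now",B)):
    P=pts(im);hsv=cv2.cvtColor(im["color"],cv2.COLOR_RGB2HSV)
    d=P[...,:2]-np.array([.590,.1728]);x=d@ex;y=d@ey
    m=(hsv[...,1]<100)&(P[...,2]>.082)&(P[...,2]<.096)&(abs(x)<.03)&(abs(y)<.06)
    for s in(1,-1):
        k=m&(s*y>.014); print(n,s,k.sum(),np.percentile(y[k],[5,25,50,75,95]).round(4))
def cut(im,u0,u1,v0,v1): return cv2.resize(cv2.cvtColor(im["color"],cv2.COLOR_RGB2GRAY)[v0:v1,u0:u1],None,fx=8,fy=8,interpolation=cv2.INTER_CUBIC)
# jaw outer parts: crop-px/4+offset
for nm,u0,u1,v0,v1 in(("b(-y)",316,326,166,182),("a(+y)",342,356,164,172)):
    t=cut(A,u0,u1,v0,v1);s=cut(B,u0-6,u1+6,v0-3,v1+3)
    r=cv2.matchTemplate(s,t,cv2.TM_CCOEFF_NORMED);_,c,_,l=cv2.minMaxLoc(r);print(nm,c,l[0]/8-6,l[1]/8-3)
E
```

```text
time: 11.1
tool_pos: [0.5901, 0.1734, 0.287]
eef_rot: [[0.933, -0.36, 0.0], [-0.36, -0.933, 0.0], [0.0, -0.0, -1.0]]
wrist_force: [-3.3, -0.4, 5.3]
gripper_width: 0.0196
finger_force: 30.0
rest 1 122 [0.0223 0.0241 0.0284 0.0336 0.0383]
rest -1 102 [-0.0349 -0.0331 -0.029  -0.0251 -0.0219]
now 1 108 [0.0252 0.0277 0.0324 0.0376 0.0409]
now -1 102 [-0.0399 -0.0386 -0.0344 -0.03   -0.0268]
b(-y) 0.9249041676521301 -2.0 0.5
a(+y) 0.9237233400344849 3.25 1.375
```

Jaws have slid about 3.5 and 5.2 mm, so both are shut on the shank. Release and retreat.

```bash
python3 -m crank '[{"dr":[0,0,0],"delta_pos":[0,0,0],"fingers":0.7},{"dr":[0,0,0],"delta_pos":[0,0,0],"fingers":0.5},{"dr":[0,0,0],"delta_pos":[0,0,0],"fingers":0.3},{"dr":[0,0,0],"delta_pos":[0,0,0],"fingers":0.2},{"dr":[0,0,0],"delta_pos":[0,0,0],"fingers":0.2},{"dr":[0,0,0],"delta_pos":[0,0,-0.3],"fingers":0.2},{"dr":[0,0,0],"delta_pos":[0,0,-0.6],"fingers":0.2},{"dr":[0,0,0],"delta_pos":[0,0,-0.8],"fingers":0.2},{"dr":[0,0,0],"delta_pos":[0,0,-0.8],"fingers":0.2},{"dr":[0,0,0],"delta_pos":[0,0,-0.8],"fingers":0.2},{"dr":[0,0,0],"delta_pos":[0,0,-0.8],"fingers":0.2},{"dr":[0,0,0],"delta_pos":[0,0,0],"fingers":0.2}]'
python3 - <<'E'
from h import *
im=vision.get_image("scene");cv2.imwrite("pics/f.png",cv2.resize(im["color"][90:230,260:420,::-1],None,fx=4,fy=4,interpolation=cv2.INTER_CUBIC))
P=pts(im)
for a,b in((.1,.115),(.12,.135),(.135,.15),(.15,.165)):
    m=(P[...,2]>a)&(P[...,2]<b)&(abs(P[...,0]-.59)<.03)&(abs(P[...,1]-.173)<.015)
    q=P[m];print(a,len(q),q.mean(0) if len(q) else "",q[:,2].max() if len(q) else "")
E
```

```text
time: 12.15
tool_pos: [0.5909, 0.1738, 0.394]
eef_rot: [[0.933, -0.36, 0.007], [-0.36, -0.933, 0.002], [0.005, -0.004, -1.0]]
wrist_force: [1.3, 0.3, 1.1]
gripper_width: 0.0703
finger_force: 0.0
0.1 45 [0.59634845 0.17172386 0.10756716] 0.11462168594408016
0.12 49 [0.59625522 0.17173349 0.12758437] 0.1348661483156406
0.135 56 [0.59678252 0.17225003 0.14253544] 0.14998531536270532
0.15 44 [0.5932253  0.17331229 0.15421619] 0.15665071038669445
```

View pics/f.png

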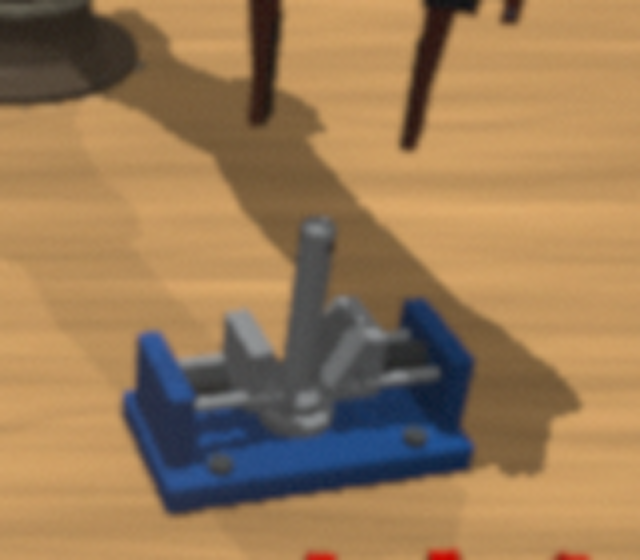

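The pin stands upright in the clamp, its top at (317,225) and z about 0.156. The jaws are shut on the shank and the gripper is well clear.

```bash
python3 -c "
from cell import bot
print(bot.job_done())"
```

```text
the job is handed in; nothing more can be done
None
```

The long clevis pin stands upright in the blue clamp with its head on the seat and both jaws shut on the shank. I released it only after they had shut, and the job is handed in (no verdict was returned).

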